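# Pack the tool case with its lift-out tray

### The job

Pack the open tool case for the trip: first put the block plane in the long compartment and the battery pack in the short one, then hang the lift-out tray level on the case's rim above them, and only then put the tape measure in one bin of the tray and the sanding block in the other. Everything goes in the right way up, as it lies now, and the roll of masking tape and the plywood offcut between the tools stay where they are.

Things in the scene. Friction and masses are not known exactly. Their poses are not given: they have to be found in the camera images.
- case: Open aluminium tool case, fixed, lid off. Origin: centre of underside; x along its length, latches at the -x end. Rim 314 x 194 mm outside, 12 mm thick, top at z 86. Opening 290 x 170. Inner floor at z 8. A black divider (6 thick, 36 high, at x +24) leaves a long compartment, middle x -62 (x -145 to 21), and a short one, middle x +86 (x 27 to 145)
- tray: Loose grey tray, 250 x 144 x 34 mm, 0.4 kg; floor and walls 4. Origin: centre of underside, x lengthwise. Flanges on its long sides (out to y +-102, underside z 30) rest on the case's long rims: origin then 56 above the case's. Two equal bins, middles x +-62, inside 118 x 136. Black handle bar over x 0, along y: 14 thick, z 50 to 66, free between posts at y +-45. Either end may face the robot
- plane: Small steel block plane lying on its sole, 120 x 46 mm (x, y), highest point about 41 mm, about 0.45 kg: flat parallel cheeks 24 mm high, 46 mm apart, for the grasp; sloping lever cap on top, brass knob at the front. Origin: centre of the underside, x along its length to the front, z up
- battery: Black power-tool battery pack, 86 x 50 mm (x, y), flat sides up to 28 mm high for the grasp, with a narrower grey slide rail with copper contacts on top, 40 mm high in all, about 0.35 kg. Origin: centre of the underside, x along its length, z up
- tape_measure: Black tape measure standing upright on its flat base, D-shaped in side view with grey discs on both sides: 70 mm long (x), 34 mm thick (y, flat parallel faces for the grasp), 62 mm high, about 0.25 kg. Origin: centre of the underside, x along its length, z up
- sanding_block: Cork sanding block with a dark abrasive sole, 86 x 50 mm at the sole (x, y), cork 84 x 48 mm above it, 34 mm high, about 0.12 kg. Origin: centre of the underside, x along its length, z up
- masking_roll: Roll of masking tape lying flat, outside diameter 92 mm, core 72 mm, 24 mm high, loose. Not part of the job: leave it. Origin: centre of the underside
- offcut: Plywood offcut with a small perforated steel plate on it, 95 x 45 x 18 mm (20 with the plate), loose. Not part of the job: leave it. Origin: centre of the underside, x along its length
Not all that is in view belongs to the job. Leave any yellow look-alike of the tape_measure alone.

How it is judged:
By the outcome, as a careful person would: the job done as asked, in the order asked, and still so for the second after the job is handed in, with the robot touching nothing.
It also fails if it takes over 138 s, if anything falls off the work surface, if the arm or the gripper's body presses on something with over 40 N, if the wrist force passes 120 N, or if a joint passes its speed limit or range.

### The arm

A 7-joint arm with a two-finger parallel gripper is mounted at the origin on the work surface. World frame = base frame: x ahead of the robot, y to its left, z up, the work surface at z = 0. Lengths are in m, angles in rad, forces in N, time in s.
With the tool pointing down it reaches from about 0.4 to 0.85 m from the base axis. Payload 10.4 kg.
Tool frame: the origin (TCP) lies on the centre line of the jaws, within the pads' length; the fingertips stand 11 mm ahead of it and the grasp point (between the pads) lies 8 mm behind it (tip_reach is the distance from the TCP to the fingertips, in m); z points along the fingers, y is the line along which they close (so a half turn about z gives the same grasp; the last joint's range is limited). The gripper opens to 85 mm and grips with 20 to 120 N. Pads are 22 mm wide; open, the fingers measure 114 mm over their backs; the gripper's body (76 mm by 85 mm) begins 54 mm behind the grasp point. The pads swing forward as they close: fully open they stand 13 mm farther back than shut.
Start: joints at [1.126, 0.332, -0.065, 1.46, 0.022, 1.35, -0.088], TCP at [0.256, -0.57, 0.242] pointing down, gripper open.
Joint ranges: [-2.6, 2.6], [-0.5, 2.12], [-1.47, 1.34], [0.16, 2.42], [-1.27, 4.41], [0.06, 2.06], [-2.6, 2.6]. Speed limits (rad/s): [2.22, 2.22, 2.79, 2.79, 3.14, 3.14, 3.14].

### API

Orientations are given as a unit quaternion [x, y, z, w].
In Python, from workcell import get_obs, camera, hand_in, tip_reach gives the robot as it stands. The module is installed in compiled form; this text tells all that it offers.
- The arm moves only by the tool move_arm, never from a script. Its argument "plan" is a list of rows, each an object with "delta_pos": the shift along the tool's x, y, z in a scale on which 1.0 is 0.6 m, a list of three; "turn": the turn, a rotation vector about the tool's x, y, z in shares of 4 rad (1.0 is 4 rad), a list of three; "fingers": the closure, from 0 (fully open) to 1 (shut). A call has 1 to 12 rows; each row is the pose to reach, as a shift and turn from the pose commanded when the call began, along the tool's axes at that moment; what a row does not reach only later rows make up. A row lasts 1/8 s, in which the tool goes at most 62.5 mm and 10.7 degrees, less where a joint would pass 70% of its speed; a pose out of reach is approached as far as the arm can. A call with a gripper value outside its range is refused whole. The fingers move at their own pace and stop on an object; "force" is the grip in N (left out, the last holds). Time passes only in rows, so rows that repeat a pose let the fingers close. It gives the time, the measured TCP pose, the force, the opening and the grip force at its end, in the units of the state.
- get_obs(): the state, without advancing time (a new reading comes with each control period).
- camera(name): name is "side" or "top"; returns a dict with "color" (384x512x3 uint8, red, green, blue), "range_z" (384x512 float32, m along the optical axis (not along the pixel's ray), 0 where there is no reading), "fx", "fy", "cx", "cy" (pixels), "k1" (the pictures are not rectified: a ray, as slopes to the right and down, at radius r is drawn at 1 + k1 r^2 times it, then the intrinsics apply), "R" (3x3) and "t" (3): a world point X has camera coordinates R X + t. Camera axes: x right, y down, z forward; pixel columns grow to the right and rows downward; lengths in m; the calibration is good to about 2 mm. A picture is of the moment at which its call begins.
- hand_in(): hands the job in; it is judged then, once.
The state is a dict: "clock": time; "joint_pos": joint angles; "joint_velocities": joint speeds; "tau": joint torques, N m; "position": TCP position; "ee_rot": TCP orientation; "ft_force": force on the tool from outside, world axes, zero at the start; "torque": the same for the moment, N m; "grip_width": opening from 0.0 (shut) to 1.0 (fully open); "grasp_force": force on a finger pad.
Only numpy, scipy, OpenCV 4.12 (cv2) and the standard library are available. Lean on these libraries where they do the work, as an engineer would, in place of code of your own. Each camera call takes 0.05 s, during which the arm holds its last target. There are 200 camera calls.

## Working session

There is one attempt and no reset: what is moved stays moved. The work goes in short steps, Python scripts to look and compute and a tool call to move; the robot and the scene stay as the last step left them, time stands still between calls to the robot, and variables do not carry over. Pictures are saved under pics/ and viewed, at most 14 in all, crops included, and the job is handed in when it is done.

Besides the shell and the picture viewer there is one more tool, called after "Request:" as name([rows], argument=value, ...), one row to a line, values as JSON. move_arm: Moves the arm, as the interface text tells. Its arguments: {"type":"object","properties":{"plan":{"type":"array","items":{"type":"object","properties":{"delta_pos":{"type":"array","items":{"type":"number"}},"turn":{"type":"array","items":{"type":"number"}},"fingers":{"type":"number"}}}},"force":{"type":"number"}},"required":["plan"]}

```bash
mkdir -p pics
cat > h.py <<'E'
import numpy as np,cv2
from workcell import get_obs,camera
def snap(n,f):
    c=camera(n); np.savez(f'{f}.npz',**c); cv2.imwrite(f'pics/{f}.png',cv2.cvtColor(c['color'],cv2.COLOR_RGB2BGR)); return c
def load(f): return dict(np.load(f'{f}.npz'))
def cloud(c):
    h,w=c['range_z'].shape; u,v=np.meshgrid(np.arange(w),np.arange(h))
    K=np.array([[c['fx'],0,c['cx']],[0,c['fy'],c['cy']],[0,0,1]],float)
    p=cv2.undistortPointsIter(np.stack([u,v],-1).reshape(-1,1,2).astype(float),K,np.array([float(c['k1']),0,0,0]),None,None,(3,40,1e-9)).reshape(h,w,2)
    z=c['range_z'][...,None]; X=np.concatenate([p*z,z],-1)
    return (X-c['t'])@c['R']
E
python3 - <<'E'
from h import *
for n in('top','side'):
    c=snap(n,n+'0'); print(n,c['fx'],c['k1'],c['R'],c['t'])
    im=cv2.imread(f'pics/{n}0.png'); cv2.imwrite(f'pics/{n}0b.png',cv2.resize(im,(800,600),interpolation=cv2.INTER_CUBIC))
print(get_obs())
E
```

```text
top 372.8029860352165 0.025722804360953276 [[ 0.00944145 -0.99900957 -0.04348273]
 [-0.9962494  -0.0056572  -0.08634311]
 [ 0.0860116   0.04413485 -0.99531609]] [0.01532431 0.50123873 0.70371837]
side 380.4467522785975 -0.05701635016990076 [[-0.9728481  -0.23067779 -0.01882372]
 [-0.13167413  0.6185283  -0.77465132]
 [ 0.19033786 -0.75113947 -0.63210838]] [0.49187753 0.11873751 0.83611035]
{'clock': 0.1, 'joint_pos': array([ 1.12643423,  0.33282092, -0.06469865,  1.46085732,  0.02160123,
        1.34990183, -0.08844759]), 'joint_velocities': array([-0.0001024 , -0.00087945, -0.00100169, -0.00209942,  0.00104238,
        0.00017889, -0.00133734]), 'tau': array([ 1.57424704e-03, -6.26743555e+01,  4.93660464e-02, -3.92427099e+01,
        1.63698918e-02,  7.01483004e-03,  3.31452054e-05]), 'position': array([ 0.25571979, -0.56993736,  0.24158784]), 'ee_rot': array([ 9.77839276e-01,  2.09355997e-01, -1.64348649e-04, -6.24719794e-04]), 'ft_force': array([ 0.19473334,  0.17156475, -0.40678915]), 'torque': array([0.08204729, 0.03498505, 0.0275519 ]), 'grasp_force': 0.0, 'grip_width': 1.0026518343513346}
```

View pics/top0b.png

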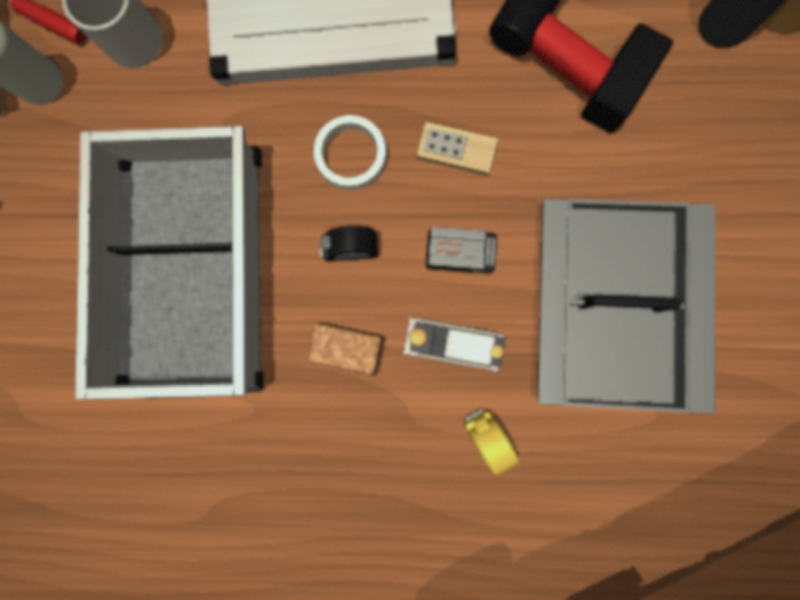

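View pics/side0b.png

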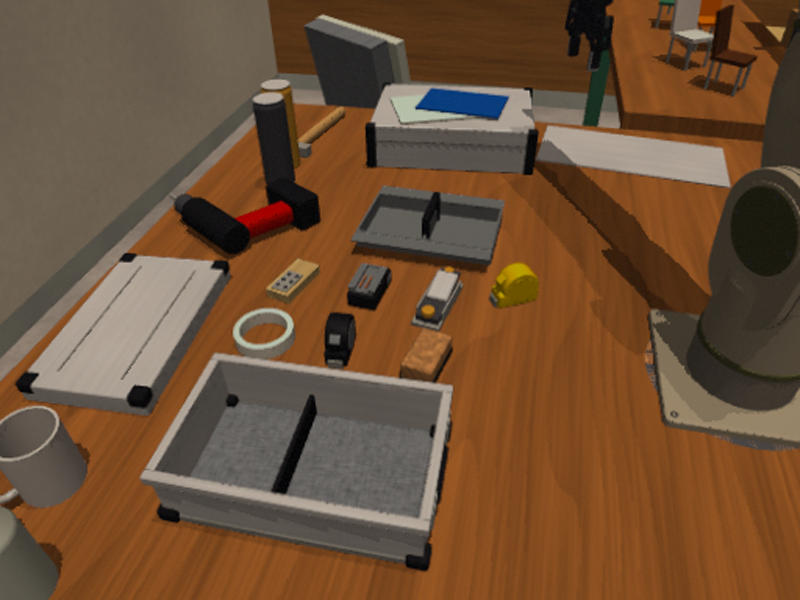

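Top picture (800x600): case centre about (165,265), with the long compartment at the bottom, nearer the robot, and the tray at (628,305). Candidates by pixel:
- Black tape measure (350,243), with the yellow look-alike at (491,441) to leave alone.
- Plane (455,345).
- Battery (461,250), to tell apart from the offcut at (457,147).
- Sanding block (346,348).
- Masking roll (350,152), to leave.

Run:
```python
from h import *
reg=dict(plane=(455,345,62,36),battery=(461,250,45,33),tape=(350,243,40,30),sand=(346,348,48,36),roll=(350,152,46,46),offcut=(457,147,50,36),case=(168,264,110,150),tray=(628,305,100,115))
c=load('top0');P=cloud(c);s=load('side0');S=cloud(s).reshape(-1,3)
S=S[(s['range_z']>0).ravel()]
m=c['range_z']>0
print('table z',np.median(P[240:260,150:250,2]))
for n,(u,v,a,b) in reg.items():
    k=.64;sl=np.s_[int((v-b)*k):int((v+b)*k),int((u-a)*k):int((u+a)*k)]
    q=P[sl][m[sl]];lo=.006
    if n=='case': lo=.075
    if n=='tray': lo=.024
    q=q[(q[:,2]>lo)]
    def fit(q,t):
        (x,y),(w,h),an=cv2.minAreaRect((q[:,:2]*1000).astype(np.float32))
        if w<h: w,h,an=h,w,an+90
        print(n,t,'c',round(x,1),round(y,1),'size',round(w,1),round(h,1),'yaw',round((an+90)%180-90,1),'zmax',round(np.percentile(q[:,2],98)*1000,1),len(q))
    fit(q,'top')
    lo2,hi2=q[:,:2].min(0)-.01,q[:,:2].max(0)+.01
    r=S[((S[:,:2]>lo2)&(S[:,:2]<hi2)).all(1)&(S[:,2]>lo)&(S[:,2]<.12)]
    if len(r)>10: fit(r,'side'); fit(np.r_[q,r],'both')
im=cv2.imread('pics/top0.png');cv2.imwrite('pics/crop1.png',cv2.resize(im[130:310,190:345],(690,600)[0:2] if 0 else (516,600),interpolation=cv2.INTER_CUBIC))
```

```text
table z -0.0007801275211379974
plane top c 450.3 -62.8 size 119.5 45.9 yaw 79.9 zmax 38.9 1449
plane side c 447.8 -62.7 size 121.4 47.4 yaw 79.2 zmax 38.1 706
plane both c 448.8 -62.7 size 121.5 48.9 yaw 79.9 zmax 38.7 2155
battery top c 566.8 -71.0 size 85.7 51.7 yaw 85.9 zmax 40.9 1201
battery side c 563.9 -68.7 size 86.0 49.6 yaw 84.3 zmax 40.4 592
battery both c 565.6 -69.9 size 87.5 54.4 yaw 85.7 zmax 40.8 1793
tape top c 572.9 70.7 size 73.9 34.4 yaw -85.5 zmax 62.0 761
tape side c 570.8 73.1 size 73.4 34.9 yaw -85.4 zmax 61.2 584
tape both c 571.8 71.8 size 76.1 36.5 yaw -85.4 zmax 61.8 1345
sand top c 442.9 72.1 size 84.9 50.5 yaw 78.3 zmax 35.5 1131
sand side c 440.5 73.7 size 85.3 50.7 yaw 78.2 zmax 34.7 802
sand both c 441.7 73.0 size 86.3 53.1 yaw 78.5 zmax 35.3 1933
roll top c 694.6 70.0 size 90.6 89.9 yaw -2.7 zmax 25.5 824
roll side c 693.4 71.8 size 91.2 91.0 yaw -86.8 zmax 24.5 641
roll both c 693.9 71.1 size 92.1 91.9 yaw 86.2 zmax 25.3 1465
offcut top c 700.1 -67.2 size 96.6 45.6 yaw 75.8 zmax 21.3 1131
offcut side c 698.8 -68.0 size 101.5 48.0 yaw 75.3 zmax 20.9 480
offcut both c 698.7 -67.9 size 101.4 48.2 yaw 75.6 zmax 21.2 1611
case top c 542.6 280.9 size 315.3 194.9 yaw 2.0 zmax 87.0 4232
case side c 541.9 280.4 size 315.1 198.1 yaw 2.1 zmax 87.7 4288
case both c 542.4 280.4 size 316.1 198.1 yaw 2.1 zmax 87.5 8520
tray top c 500.1 -269.4 size 251.6 204.2 yaw -2.2 zmax 65.2 6154
tray side c 498.5 -268.2 size 251.9 210.4 yaw -2.0 zmax 64.8 1613
tray both c 499.4 -268.2 size 253.6 210.4 yaw -2.0 zmax 65.2 7767
```

View pics/crop1.png

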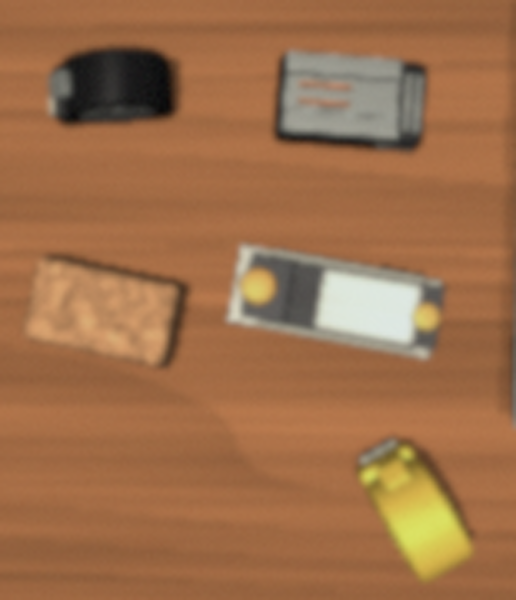

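The crop shows the plane at (340,305) with its knobs, the battery at (352,100) with its rail and contacts, the black tape measure at (118,85) and the cork block at (105,310). The yellow look-alike is at (415,510) and stays. All choices match the descriptions.

```bash
cat > go.py <<'E'
import sys,numpy as np
from scipy.spatial.transform import Rotation as R
from workcell import get_obs,tip_reach
# args: x,y,z(mm),theta(deg of tool x in world) ...
o=get_obs();r=R.from_quat(o['ee_rot']);p=o['position']
print('at',(p*1000).round(1),'th',round(np.degrees(np.arctan2(*r.as_matrix()[[1,0],0])),1),'tip',tip_reach() if callable(tip_reach) else tip_reach,'w',round(o['grip_width'],3),'t',o['clock'])
for a in sys.argv[1:]:
    x,y,z,th=map(float,a.split(','));c,s=np.cos(np.radians(th)),np.sin(np.radians(th))
    g=R.from_matrix(np.array([[c,s,0],[s,-c,0],[0,0,-1]]).T.T)
    d=r.inv().apply(np.array([x,y,z])/1000-p);t=(r.inv()*g).as_rotvec()
    print(a,d.round(4).tolist(),t.round(3).tolist(),'rows',round(max(np.linalg.norm(d)/.0625,np.degrees(np.linalg.norm(t))/10.7),1))
E
python3 go.py 449,-63,150,79.8
```

```text
at [ 255.7 -569.9  241.6] th 24.2 tip 0.011 w 1.003 t 0.1
449,-63,150,79.8 [0.3839, -0.3832, 0.0921] [-0.001, -0.001, -0.971] rows 8.8
```

The rows are not in the units I measure in: shifts go in shares of 0.6 m and turns go in shares of 4 rad. I convert before sending: 0.384 m / 0.6 = 0.64, -0.383 m / 0.6 = -0.6383, -0.971 rad / 4 = -0.2428.

Request:
move_arm([
  {"delta_pos":[0.64,-0.6383,0.1533],"turn":[0,0,-0.2428],"fingers":0},
  {"delta_pos":[0.64,-0.6383,0.1533],"turn":[0,0,-0.2428],"fingers":0},
  {"delta_pos":[0.64,-0.6383,0.1533],"turn":[0,0,-0.2428],"fingers":0},
  {"delta_pos":[0.64,-0.6383,0.1533],"turn":[0,0,-0.2428],"fingers":0},
  {"delta_pos":[0.64,-0.6383,0.1533],"turn":[0,0,-0.2428],"fingers":0},
  {"delta_pos":[0.64,-0.6383,0.1533],"turn":[0,0,-0.2428],"fingers":0},
  {"delta_pos":[0.64,-0.6383,0.1533],"turn":[0,0,-0.2428],"fingers":0},
  {"delta_pos":[0.64,-0.6383,0.1533],"turn":[0,0,-0.2428],"fingers":0},
  {"delta_pos":[0.64,-0.6383,0.1533],"turn":[0,0,-0.2428],"fingers":0},
  {"delta_pos":[0.64,-0.6383,0.1533],"turn":[0,0,-0.2428],"fingers":0},
  {"delta_pos":[0.64,-0.6383,0.1533],"turn":[0,0,-0.2428],"fingers":0},
  {"delta_pos":[0.64,-0.6383,0.1533],"turn":[0,0,-0.2428],"fingers":0},
])

```text
clock: 1.6
position: [0.4491, -0.0649, 0.1503]
ee_rot: [0.768, 0.641, -0.0, 0.0]
ft_force: [-0.2, -0.1, -0.2]
grip_width: 1.001
grasp_force: 0.0
```

```bash
python3 go.py 449,-63,150,79.8 449,-63,14,79.8
```

```text
at [449.1 -64.9 150.3] th 79.7 tip 0.011 w 1.001 t 1.6
449,-63,150,79.8 [0.0018, -0.0005, 0.0003] [-0.0, 0.0, -0.002] rows 0.0
449,-63,14,79.8 [0.0019, -0.0005, 0.1363] [-0.0, 0.0, -0.002] rows 2.2
```

Converted, 0.137 m / 0.6 = 0.2283, 0.125 m / 0.6 = 0.2083.

Request:
move_arm([
  {"delta_pos":[0,0,0.0833],"fingers":0},
  {"delta_pos":[0,0,0.1667],"fingers":0},
  {"delta_pos":[0,0,0.2083],"fingers":0},
  {"delta_pos":[0,0,0.2283],"fingers":0},
  {"delta_pos":[0,0,0.2283],"fingers":0},
  {"delta_pos":[0,0,0.2283],"fingers":1},
  {"delta_pos":[0,0,0.2283],"fingers":1},
  {"delta_pos":[0,0,0.2283],"fingers":1},
  {"delta_pos":[0,0,0.2283],"fingers":1},
  {"delta_pos":[0,0,0.2283],"fingers":1},
  {"delta_pos":[0,0,0.2283],"fingers":1},
  {"delta_pos":[0,0,0.2283],"fingers":1},
], force=60)

```text
validation failed for argument at $.pl...
```

```bash
python3 go.py 449,-63,170,79.8 480.3,278.4,170,92 480.3,278.4,23,92
```

```text
at [449.1 -64.9 150.3] th 79.7 tip 0.011 w 1.001 t 1.6
449,-63,170,79.8 [0.0018, -0.0005, -0.0197] [-0.0, 0.0, -0.002] rows 0.3
480.3,278.4,170,92 [0.3433, -0.0309, -0.0198] [-0.0, 0.0, -0.215] rows 5.5
480.3,278.4,23,92 [0.3434, -0.0309, 0.1272] [-0.0, 0.0, -0.215] rows 5.9
```

Converted, 0.137 m / 0.6 = 0.2283, 0.125 m / 0.6 = 0.2083.

Request:
move_arm([
  {"delta_pos":[0,0,0.0833],"turn":[0,0,0],"fingers":0},
  {"delta_pos":[0,0,0.1667],"turn":[0,0,0],"fingers":0},
  {"delta_pos":[0,0,0.2083],"turn":[0,0,0],"fingers":0},
  {"delta_pos":[0,0,0.2283],"turn":[0,0,0],"fingers":0},
  {"delta_pos":[0,0,0.2283],"turn":[0,0,0],"fingers":0},
  {"delta_pos":[0,0,0.2283],"turn":[0,0,0],"fingers":1},
  {"delta_pos":[0,0,0.2283],"turn":[0,0,0],"fingers":1},
  {"delta_pos":[0,0,0.2283],"turn":[0,0,0],"fingers":1},
  {"delta_pos":[0,0,0.2283],"turn":[0,0,0],"fingers":1},
  {"delta_pos":[0,0,0.2283],"turn":[0,0,0],"fingers":1},
  {"delta_pos":[0,0,0.2283],"turn":[0,0,0],"fingers":1},
  {"delta_pos":[0,0,0.2283],"turn":[0,0,0],"fingers":1},
], force=60)

```text
clock: 3.1
position: [0.4501, -0.0639, 0.0143]
ee_rot: [0.767, 0.641, 0.0, 0.001]
ft_force: [-2.4, -1.2, 7.9]
grip_width: 0.526
grasp_force: 61.5
```

```bash
python3 go.py 449,-63,170,79.8 480.3,278.4,170,92 480.3,278.4,23,92
```

```text
at [450.1 -63.9  14.3] th 79.8 tip 0.011 w 0.526 t 3.1
449,-63,170,79.8 [0.0005, -0.001, -0.1557] [0.002, 0.001, -0.0] rows 2.5
480.3,278.4,170,92 [0.3421, -0.0307, -0.1559] [0.001, 0.001, -0.213] rows 6.0
480.3,278.4,23,92 [0.3422, -0.0309, -0.0089] [0.001, 0.001, -0.213] rows 5.5
```

Converted, 0.342 m / 0.6 = 0.57, 0.335 m / 0.6 = 0.5583, -0.213 rad / 4 = -0.0533.

Request:
move_arm([
  {"delta_pos":[0,0,-0.05],"turn":[0,0,0],"fingers":1},
  {"delta_pos":[0,0,-0.1333],"turn":[0,0,0],"fingers":1},
  {"delta_pos":[0,0,-0.2167],"turn":[0,0,0],"fingers":1},
  {"delta_pos":[0.05,0,-0.26],"turn":[0,0,-0.005],"fingers":1},
  {"delta_pos":[0.1333,-0.0133,-0.26],"turn":[0,0,-0.0125],"fingers":1},
  {"delta_pos":[0.225,-0.0217,-0.26],"turn":[0,0,-0.0225],"fingers":1},
  {"delta_pos":[0.3167,-0.03,-0.26],"turn":[0,0,-0.0325],"fingers":1},
  {"delta_pos":[0.4083,-0.0383,-0.26],"turn":[0,0,-0.0425],"fingers":1},
  {"delta_pos":[0.5,-0.0467,-0.26],"turn":[0,0,-0.05],"fingers":1},
  {"delta_pos":[0.5583,-0.0517,-0.26],"turn":[0,0,-0.0533],"fingers":1},
  {"delta_pos":[0.57,-0.0517,-0.26],"turn":[0,0,-0.0533],"fingers":1},
  {"delta_pos":[0.57,-0.0517,-0.26],"turn":[0,0,-0.0533],"fingers":1},
])

```text
clock: 4.6
position: [0.4791, 0.2781, 0.1688]
ee_rot: [0.694, 0.72, -0.001, -0.0]
ft_force: [-0.1, -0.6, -5.6]
grip_width: 0.523
grasp_force: 65.3
```

```bash
python3 go.py 480.3,278.4,170,92 480.3,278.4,24,92
```

```text
at [479.1 278.1 168.8] th 92.0 tip 0.011 w 0.523 t 4.6
480.3,278.4,170,92 [0.0002, 0.0012, -0.0012] [-0.001, 0.001, 0.001] rows 0.0
480.3,278.4,24,92 [0.0003, 0.0013, 0.1448] [-0.001, 0.001, 0.001] rows 2.3
```

Converted, 0.145 m / 0.6 = 0.2417, 0.135 m / 0.6 = 0.225.

Request:
move_arm([
  {"delta_pos":[0,0,0.0667],"turn":[0,0,0],"fingers":1},
  {"delta_pos":[0,0,0.1333],"turn":[0,0,0],"fingers":1},
  {"delta_pos":[0,0,0.1917],"turn":[0,0,0],"fingers":1},
  {"delta_pos":[0,0,0.225],"turn":[0,0,0],"fingers":1},
  {"delta_pos":[0,0,0.2417],"turn":[0,0,0],"fingers":1},
  {"delta_pos":[0,0,0.2417],"turn":[0,0,0],"fingers":1},
  {"delta_pos":[0,0,0.2417],"turn":[0,0,0],"fingers":0.25},
  {"delta_pos":[0,0,0.2417],"turn":[0,0,0],"fingers":0.25},
  {"delta_pos":[0,0,0.2417],"turn":[0,0,0],"fingers":0.25},
  {"delta_pos":[0,0,0.1667],"turn":[0,0,0],"fingers":0.25},
  {"delta_pos":[0,0,0.0833],"turn":[0,0,0],"fingers":0.25},
  {"delta_pos":[0,0,0],"turn":[0,0,0],"fingers":0.25},
])

```text
clock: 6.1
position: [0.4794, 0.2786, 0.1712]
ee_rot: [0.695, 0.719, 0.0, 0.0]
ft_force: [0.6, -0.4, 0.5]
grip_width: 0.748
grasp_force: 0.0
```

```bash
python3 go.py 565.3,-70,150,85.5 565.3,-70,14,85.5
```

```text
at [479.4 278.6 171.2] th 92.0 tip 0.011 w 0.748 t 6.1
565.3,-70,150,85.5 [-0.3514, 0.0735, 0.0212] [0.0, -0.0, 0.114] rows 5.8
565.3,-70,14,85.5 [-0.3514, 0.0735, 0.1572] [0.0, -0.0, 0.114] rows 6.3
```

Converted, -0.351 m / 0.6 = -0.585, 0.0735 m / 0.6 = 0.1225, 0.114 rad / 4 = 0.0285.

Request:
move_arm([
  {"delta_pos":[-0.585,0.1225,0.035],"turn":[0,0,0.0285],"fingers":0},
  {"delta_pos":[-0.585,0.1225,0.035],"turn":[0,0,0.0285],"fingers":0},
  {"delta_pos":[-0.585,0.1225,0.035],"turn":[0,0,0.0285],"fingers":0},
  {"delta_pos":[-0.585,0.1225,0.035],"turn":[0,0,0.0285],"fingers":0},
  {"delta_pos":[-0.585,0.1225,0.035],"turn":[0,0,0.0285],"fingers":0},
  {"delta_pos":[-0.585,0.1225,0.035],"turn":[0,0,0.0285],"fingers":0},
  {"delta_pos":[-0.585,0.1225,0.035],"turn":[0,0,0.0285],"fingers":0},
  {"delta_pos":[-0.585,0.1225,0.035],"turn":[0,0,0.0285],"fingers":0},
  {"delta_pos":[-0.585,0.1225,0.1167],"turn":[0,0,0.0285],"fingers":0},
  {"delta_pos":[-0.585,0.1225,0.2],"turn":[0,0,0.0285],"fingers":0},
  {"delta_pos":[-0.585,0.1225,0.2417],"turn":[0,0,0.0285],"fingers":0},
  {"delta_pos":[-0.585,0.1225,0.26],"turn":[0,0,0.0285],"fingers":0},
])

```text
clock: 7.6
position: [0.5646, -0.0679, 0.0124]
ee_rot: [0.734, 0.68, -0.0, -0.001]
ft_force: [0.2, -0.8, -0.3]
grip_width: 0.999
grasp_force: 0.0
```

Request:
move_arm([
  {"delta_pos":[0,0,0],"turn":[0,0,0],"fingers":1},
  {"delta_pos":[0,0,0],"turn":[0,0,0],"fingers":1},
  {"delta_pos":[0,0,0],"turn":[0,0,0],"fingers":1},
  {"delta_pos":[0,0,0],"turn":[0,0,0],"fingers":1},
  {"delta_pos":[0,0,0],"turn":[0,0,0],"fingers":1},
  {"delta_pos":[0,0,0],"turn":[0,0,0],"fingers":1},
])

```text
clock: 8.35
position: [0.5663, -0.0695, 0.015]
ee_rot: [0.734, 0.679, 0.001, 0.001]
ft_force: [-0.5, 1.4, 5.6]
grip_width: 0.572
grasp_force: 63.8
```

```bash
python3 go.py 628.3,283.6,170,92 628.3,283.6,23,92
```

```text
at [566.3 -69.5  15. ] th 85.5 tip 0.011 w 0.572 t 8.35
628.3,283.6,170,92 [0.3569, 0.0344, -0.155] [0.002, 0.0, -0.114] rows 6.2
628.3,283.6,23,92 [0.3569, 0.034, -0.008] [0.002, 0.0, -0.114] rows 5.7
```

Converted, 0.357 m / 0.6 = 0.595, -0.155 m / 0.6 = -0.2583, -0.114 rad / 4 = -0.0285.

Request:
move_arm([
  {"delta_pos":[0,0,-0.05],"turn":[0,0,0],"fingers":1},
  {"delta_pos":[0,0,-0.1333],"turn":[0,0,0],"fingers":1},
  {"delta_pos":[0,0,-0.2167],"turn":[0,0,0],"fingers":1},
  {"delta_pos":[0.05,0.005,-0.2583],"turn":[0,0,-0.0025],"fingers":1},
  {"delta_pos":[0.1333,0.0133,-0.2583],"turn":[0,0,-0.0075],"fingers":1},
  {"delta_pos":[0.225,0.0217,-0.2583],"turn":[0,0,-0.0125],"fingers":1},
  {"delta_pos":[0.3167,0.03,-0.2583],"turn":[0,0,-0.0175],"fingers":1},
  {"delta_pos":[0.4083,0.04,-0.2583],"turn":[0,0,-0.0225],"fingers":1},
  {"delta_pos":[0.5,0.0483,-0.2583],"turn":[0,0,-0.025],"fingers":1},
  {"delta_pos":[0.575,0.0567,-0.2583],"turn":[0,0,-0.0285],"fingers":1},
  {"delta_pos":[0.595,0.0567,-0.2583],"turn":[0,0,-0.0285],"fingers":1},
  {"delta_pos":[0.595,0.0567,-0.2583],"turn":[0,0,-0.0285],"fingers":1},
])

```text
clock: 9.85
position: [0.6269, 0.284, 0.1682]
ee_rot: [0.694, 0.72, -0.0, -0.0]
ft_force: [-0.3, -0.6, -4.0]
grip_width: 0.573
grasp_force: 63.8
```

```bash
python3 go.py 628.3,283.6,170,92 628.3,283.6,24.5,92; python3 -c "
from h import *
c=snap('top','t2');im=cv2.imread('pics/t2.png');cv2.imwrite('pics/t2b.png',cv2.resize(im[70:280,30:240],(600,600),interpolation=cv2.INTER_CUBIC))"
```

```text
at [626.9 284.  168.2] th 92.1 tip 0.011 w 0.573 t 9.85
628.3,283.6,170,92 [-0.0004, 0.0014, -0.0018] [-0.0, 0.0, 0.001] rows 0.0
628.3,283.6,24.5,92 [-0.0004, 0.0015, 0.1437] [-0.0, 0.0, 0.001] rows 2.3
```

View pics/t2b.png

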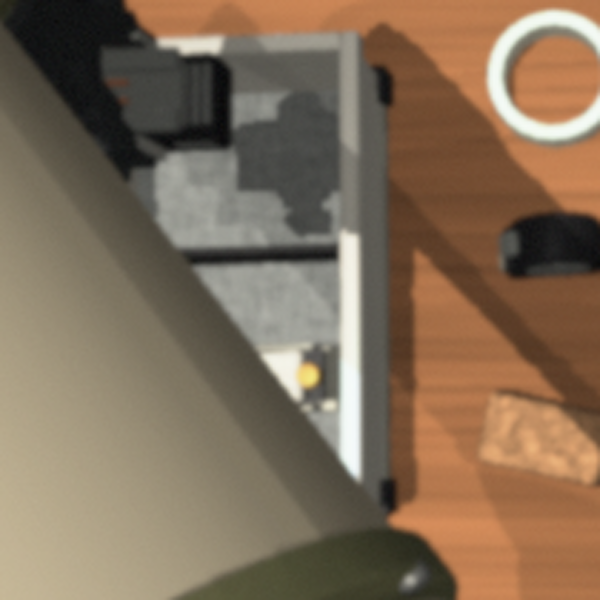

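The plane lies flat in the long compartment, with its brass screw at (308,375). The battery hangs in the gripper at (165,95), over the short compartment. I lower it next.

Request:
move_arm([
  {"delta_pos":[0,0.0017,0.0667],"turn":[0,0,0],"fingers":1},
  {"delta_pos":[0,0.0017,0.1333],"turn":[0,0,0],"fingers":1},
  {"delta_pos":[0,0.0017,0.1917],"turn":[0,0,0],"fingers":1},
  {"delta_pos":[0,0.0017,0.225],"turn":[0,0,0],"fingers":1},
  {"delta_pos":[0,0.0017,0.2417],"turn":[0,0,0],"fingers":1},
  {"delta_pos":[0,0.0017,0.2417],"turn":[0,0,0],"fingers":1},
  {"delta_pos":[0,0.0017,0.2417],"turn":[0,0,0],"fingers":0.25},
  {"delta_pos":[0,0.0017,0.2417],"turn":[0,0,0],"fingers":0.25},
  {"delta_pos":[0,0.0017,0.2417],"turn":[0,0,0],"fingers":0.25},
  {"delta_pos":[0,0,0.1667],"turn":[0,0,0],"fingers":0.25},
  {"delta_pos":[0,0,0.0833],"turn":[0,0,0],"fingers":0.25},
  {"delta_pos":[0,0,0],"turn":[0,0,0],"fingers":0.25},
])

```text
clock: 11.4
position: [0.6282, 0.2824, 0.1716]
ee_rot: [0.695, 0.719, 0.001, 0.001]
ft_force: [1.2, 0.7, 0.6]
grip_width: 0.751
grasp_force: 0.0
```

```bash
python3 go.py 499.5,-269,170,87.9 499.5,-269,50,87.9; python3 -c "
from h import *
# handle bar from first picture
for f in('top0','side0'):
    c=load(f);P=cloud(c).reshape(-1,3);q=P[(P[:,2]>.045)&(P[:,2]<.08)&(abs(P[:,0]-.5)<.06)&(abs(P[:,1]+.269)<.07)]*1000
    print(f,cv2.minAreaRect(q[:,:2].astype(np.float32)),np.median(q,0),q[:,2].max())
"
```

```text
at [628.2 282.4 171.6] th 91.9 tip 0.011 w 0.751 t 11.4
499.5,-269,170,87.9 [-0.5468, -0.147, 0.0011] [0.003, -0.0, 0.07] rows 9.1
499.5,-269,50,87.9 [-0.5469, -0.1473, 0.1211] [0.003, -0.0, 0.07] rows 9.3
top0 ((500.5345764160156, -268.2901916503906), (98.43421173095703, 13.99967098236084), 87.77119445800781) [ 500.39274594 -265.82950762   64.41338043] 67.86647347414396
side0 ((498.0727844238281, -266.3243713378906), (100.3082046508789, 14.486690521240234), 87.02141571044922) [ 496.94418225 -250.77702713   62.69976777] 67.40316277672602
```

Converted, -0.546 m / 0.6 = -0.91, -0.147 m / 0.6 = -0.245, 0.07 rad / 4 = 0.0175.

Request:
move_arm([
  {"delta_pos":[-0.91,-0.245,0.0017],"turn":[0,0,0.0175],"fingers":0.3},
  {"delta_pos":[-0.91,-0.245,0.0017],"turn":[0,0,0.0175],"fingers":0.3},
  {"delta_pos":[-0.91,-0.245,0.0017],"turn":[0,0,0.0175],"fingers":0.3},
  {"delta_pos":[-0.91,-0.245,0.0017],"turn":[0,0,0.0175],"fingers":0.3},
  {"delta_pos":[-0.91,-0.245,0.0017],"turn":[0,0,0.0175],"fingers":0.3},
  {"delta_pos":[-0.91,-0.245,0.0017],"turn":[0,0,0.0175],"fingers":0.3},
  {"delta_pos":[-0.91,-0.245,0.0017],"turn":[0,0,0.0175],"fingers":0.3},
  {"delta_pos":[-0.91,-0.245,0.0017],"turn":[0,0,0.0175],"fingers":0.3},
  {"delta_pos":[-0.91,-0.245,0.0017],"turn":[0,0,0.0175],"fingers":0.3},
  {"delta_pos":[-0.91,-0.245,0.0017],"turn":[0,0,0.0175],"fingers":0.3},
  {"delta_pos":[-0.91,-0.245,0.0017],"turn":[0,0,0.0175],"fingers":0.3},
  {"delta_pos":[-0.91,-0.245,0.0017],"turn":[0,0,0.0175],"fingers":0.3},
])

```text
clock: 12.9
position: [0.5002, -0.266, 0.1681]
ee_rot: [0.719, 0.695, 0.0, 0.001]
ft_force: [-0.1, 0.2, -0.4]
grip_width: 0.702
grasp_force: 0.0
```

```bash
python3 go.py 499.5,-268,50,87.6; python3 -c "
from h import *
c=load('top0')
c=snap('top','t3');P=cloud(c);im=cv2.imread('pics/t3.png');cv2.imwrite('pics/t3b.png',cv2.resize(im[70:280,30:240],(600,600),interpolation=cv2.INTER_CUBIC))
q=P.reshape(-1,3)*1000
for n,(x,y) in dict(plane=(480,278),batt=(628,284)).items():
    for zl in (16,):
        s=q[(abs(q[:,0]-x)<50)&(abs(q[:,1]-y)<75)&(q[:,2]>zl)&(q[:,2]<60)]
        print(n,cv2.minAreaRect(s[:,:2].astype(np.float32)),np.percentile(s[:,2],98))
"
```

```text
at [ 500.2 -266.   168.1] th 88.1 tip 0.011 w 0.702 t 12.9
499.5,-268,50,87.6 [-0.002, -0.0008, 0.1181] [0.001, 0.0, 0.009] rows 1.9
plane ((481.5591125488281, 276.86737060546875), (46.00563430786133, 116.42486572265625), 2.0492494106292725) 47.17403545544035
batt ((625.8639526367188, 279.24334716796875), (51.810791015625, 86.01744842529297), 1.1974356174468994) 48.79546085659269
```

View pics/t3b.png

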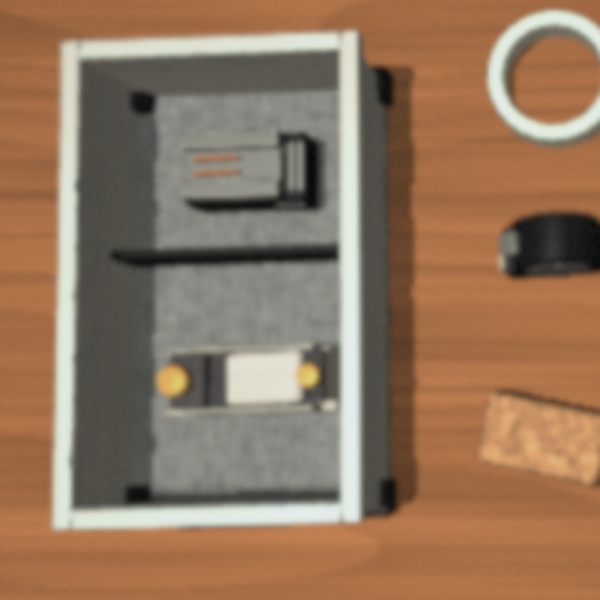

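The plane at (250,378) and the battery at (250,172) both lie flat and centred in their compartments. Next is the tray handle.

Converted, 0.12 m / 0.6 = 0.2, 0.11 m / 0.6 = 0.1833, 0.007 rad / 4 = 0.0018.

Request:
move_arm([
  {"delta_pos":[0,0,0.0833],"turn":[0,0,0.0018],"fingers":0.3},
  {"delta_pos":[0,0,0.15],"turn":[0,0,0.0018],"fingers":0.3},
  {"delta_pos":[0,0,0.1833],"turn":[0,0,0.0018],"fingers":0.3},
  {"delta_pos":[0,0,0.2],"turn":[0,0,0.0018],"fingers":0.3},
  {"delta_pos":[0,0,0.2],"turn":[0,0,0.0018],"fingers":0.3},
  {"delta_pos":[0,0,0.2],"turn":[0,0,0.0018],"fingers":1},
  {"delta_pos":[0,0,0.2],"turn":[0,0,0.0018],"fingers":1},
  {"delta_pos":[0,0,0.2],"turn":[0,0,0.0018],"fingers":1},
  {"delta_pos":[0,0,0.2],"turn":[0,0,0.0018],"fingers":1},
  {"delta_pos":[0,0,0.2],"turn":[0,0,0.0018],"fingers":1},
  {"delta_pos":[0,0,0.2],"turn":[0,0,0.0018],"fingers":1},
  {"delta_pos":[0,0,0.2],"turn":[0,0,0.0018],"fingers":1},
], force=80)

```text
clock: 14.45
position: [0.4999, -0.2677, 0.0483]
ee_rot: [0.722, 0.692, 0.0, 0.001]
ft_force: [-0.8, 0.4, 6.5]
grip_width: 0.146
grasp_force: 79.1
```

```bash
python3 go.py 499.5,-268,250,87.7 542.3,280,250,92 542.3,280,108,92
```

```text
at [ 499.9 -267.7   48.3] th 87.6 tip 0.011 w 0.146 t 14.45
499.5,-268,250,87.7 [-0.0005, -0.0002, -0.2017] [0.001, 0.001, -0.002] rows 3.2
542.3,280,250,92 [0.5488, 0.0195, -0.2022] [0.001, 0.001, -0.077] rows 9.4
542.3,280,108,92 [0.5489, 0.0193, -0.0602] [0.001, 0.001, -0.077] rows 8.8
```

Converted, 0.22 m / 0.6 = 0.3667, 0.002 m / 0.6 = 0.0033, -0.03 rad / 4 = -0.0075.

Request:
move_arm([
  {"delta_pos":[0,0,-0.0333],"turn":[0,0,0],"fingers":1},
  {"delta_pos":[0,0,-0.0917],"turn":[0,0,0],"fingers":1},
  {"delta_pos":[0,0,-0.1667],"turn":[0,0,0],"fingers":1},
  {"delta_pos":[0,0,-0.2417],"turn":[0,0,0],"fingers":1},
  {"delta_pos":[0,0,-0.3],"turn":[0,0,0],"fingers":1},
  {"delta_pos":[0.0167,0,-0.3333],"turn":[0,0,0],"fingers":1},
  {"delta_pos":[0.05,0.0017,-0.3333],"turn":[0,0,-0.0013],"fingers":1},
  {"delta_pos":[0.1,0.0033,-0.3333],"turn":[0,0,-0.0025],"fingers":1},
  {"delta_pos":[0.1667,0.005,-0.3333],"turn":[0,0,-0.0038],"fingers":1},
  {"delta_pos":[0.2333,0.0083,-0.3333],"turn":[0,0,-0.005],"fingers":1},
  {"delta_pos":[0.3,0.01,-0.3333],"turn":[0,0,-0.0063],"fingers":1},
  {"delta_pos":[0.3667,0.0133,-0.3333],"turn":[0,0,-0.0075],"fingers":1},
])

```text
clock: 15.95
position: [0.5154, -0.0449, 0.2456]
ee_rot: [0.711, 0.704, -0.001, -0.001]
ft_force: [0.1, 0.3, -3.2]
grip_width: 0.148
grasp_force: 78.6
```

```bash
python3 go.py 542.5,281.7,250,92 ; python3 -c "
from h import *
o=get_obs();print(o['ft_force'],o['torque'],o['grip_width'])"
```

```text
at [515.4 -44.9 245.6] th 89.4 tip 0.011 w 0.148 t 15.95
542.5,281.7,250,92 [0.3268, 0.0238, -0.0044] [-0.003, -0.0, -0.045] rows 5.2
[ 0.12441867  0.3104719  -3.17185756] [ 0.03466609 -0.11869884 -0.00706678] 0.14819201094977563
```

Converted, 0.327 m / 0.6 = 0.545, 0.045 m / 0.6 = 0.075, -0.045 rad / 4 = -0.0113.

Request:
move_arm([
  {"delta_pos":[0.075,0.005,0],"turn":[0,0,-0.0013],"fingers":1},
  {"delta_pos":[0.15,0.01,0],"turn":[0,0,-0.0025],"fingers":1},
  {"delta_pos":[0.225,0.0167,0],"turn":[0,0,-0.005],"fingers":1},
  {"delta_pos":[0.3,0.0217,0],"turn":[0,0,-0.0063],"fingers":1},
  {"delta_pos":[0.375,0.0267,0],"turn":[0,0,-0.0075],"fingers":1},
  {"delta_pos":[0.4417,0.0317,0],"turn":[0,0,-0.0088],"fingers":1},
  {"delta_pos":[0.4917,0.035,0],"turn":[0,0,-0.01],"fingers":1},
  {"delta_pos":[0.525,0.0383,0],"turn":[0,0,-0.0113],"fingers":1},
  {"delta_pos":[0.545,0.04,0],"turn":[0,0,-0.0113],"fingers":1},
  {"delta_pos":[0.545,0.04,0],"turn":[0,0,-0.0113],"fingers":1},
  {"delta_pos":[0.545,0.04,0],"turn":[0,0,-0.0113],"fingers":1},
  {"delta_pos":[0.545,0.04,0],"turn":[0,0,-0.0113],"fingers":1},
])

```text
clock: 17.45
position: [0.5449, 0.2778, 0.2473]
ee_rot: [0.696, 0.718, -0.0, 0.0]
ft_force: [-0.5, -1.0, -3.7]
grip_width: 0.152
grasp_force: 78.6
```

```bash
python3 go.py 542.5,281.7,106,92 ; python3 -c "
from h import *
o=get_obs();print(o['ft_force'],o['torque'],o['grip_width'])
s=snap('side','s1');im=cv2.imread('pics/s1.png');cv2.imwrite('pics/s1b.png',cv2.resize(im[100:384,40:360],(676,600),interpolation=cv2.INTER_CUBIC))
"
```

```text
at [544.9 277.8 247.3] th 91.8 tip 0.011 w 0.152 t 17.45
542.5,281.7,106,92 [0.004, -0.0023, 0.1413] [0.0, 0.001, -0.003] rows 2.3
[-0.50229803 -0.95424256 -3.73487045] [-0.03197724 -0.0413161   0.01042791] 0.15224831470267902
```

View pics/s1b.png

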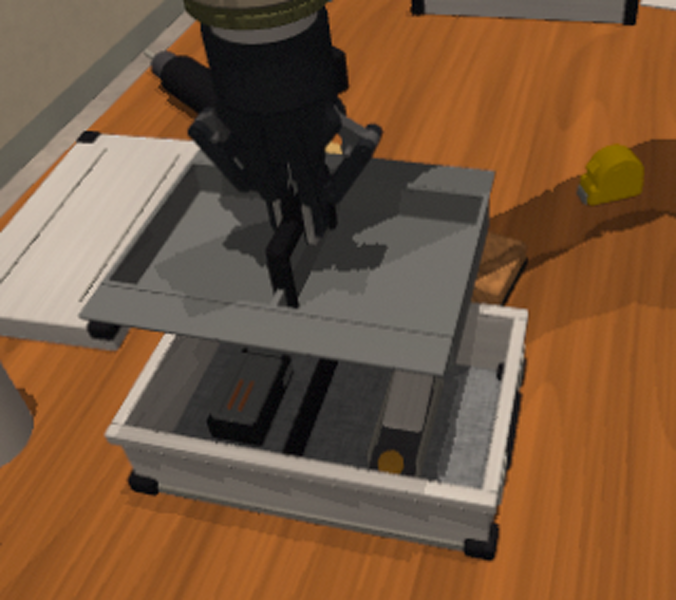

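The tray hangs level at (300,260), aligned above the case, with the battery and plane visible below. I lower it now.

Converted, 0.14 m / 0.6 = 0.2333, 0.004 m / 0.6 = 0.0067, -0.002 rad / 4 = -0.0005.

Request:
move_arm([
  {"delta_pos":[0.0067,-0.0033,0.0333],"turn":[0,0,-0.0005],"fingers":1},
  {"delta_pos":[0.0067,-0.0033,0.0833],"turn":[0,0,-0.0005],"fingers":1},
  {"delta_pos":[0.0067,-0.0033,0.1333],"turn":[0,0,-0.0005],"fingers":1},
  {"delta_pos":[0.0067,-0.0033,0.175],"turn":[0,0,-0.0005],"fingers":1},
  {"delta_pos":[0.0067,-0.0033,0.2],"turn":[0,0,-0.0005],"fingers":1},
  {"delta_pos":[0.0067,-0.0033,0.2167],"turn":[0,0,-0.0005],"fingers":1},
  {"delta_pos":[0.0067,-0.0033,0.2267],"turn":[0,0,-0.0005],"fingers":1},
  {"delta_pos":[0.0067,-0.0033,0.2333],"turn":[0,0,-0.0005],"fingers":1},
  {"delta_pos":[0.0067,-0.0033,0.2333],"turn":[0,0,-0.0005],"fingers":1},
  {"delta_pos":[0.0067,-0.0033,0.2333],"turn":[0,0,-0.0005],"fingers":1},
])

```text
clock: 18.75
position: [0.5427, 0.2829, 0.1078]
ee_rot: [0.695, 0.719, 0.0, 0.0]
ft_force: [-0.8, 0.3, -4.5]
grip_width: 0.153
grasp_force: 78.5
```

```bash
python3 go.py 542.5,281.7,104.5,92 ; python3 -c "
from h import *
o=get_obs();print(o['ft_force'],o['torque'])
s=snap('side','s2');P=cloud(s).reshape(-1,3)*1000
q=P[(P[:,2]>70)&(P[:,2]<96)&(abs(P[:,0]-542)<175)&(abs(P[:,1]-281)<115)]
for y0,y1 in((365,384),):
  for x0 in(430,480,530,580,630): 
    r=q[(abs(q[:,0]-x0)<20)&(q[:,1]>y0)]; print(x0,len(r),np.percentile(r[:,2],[50,90]) if len(r) else '')
"
```

```text
at [542.7 282.9 107.8] th 92.0 tip 0.011 w 0.153 t 18.75
542.5,281.7,104.5,92 [-0.0012, -0.0003, 0.0032] [0.001, -0.0, 0.0] rows 0.1
[-0.81246453  0.34866764 -4.49895301] [ 0.01459644 -0.00068003 -0.00853106]
430 290 [92.67782067 94.22177502]
480 300 [92.89956041 94.13456798]
530 314 [93.05274002 94.56551862]
580 328 [93.4207975  94.88913252]
630 337 [93.27282563 94.64982612]
```

Converted, -0.11 m / 0.6 = -0.1833, -0.001 m / 0.6 = -0.0017.

Request:
move_arm([
  {"delta_pos":[-0.0017,0,0.0033],"turn":[0,0,0],"fingers":1},
  {"delta_pos":[-0.0017,0,0.0067],"turn":[0,0,0],"fingers":1},
  {"delta_pos":[-0.0017,0,0.0067],"turn":[0,0,0],"fingers":1},
  {"delta_pos":[-0.0017,0,0.0067],"turn":[0,0,0],"fingers":1},
  {"delta_pos":[-0.0017,0,0.0067],"turn":[0,0,0],"fingers":0.5},
  {"delta_pos":[-0.0017,0,0.0067],"turn":[0,0,0],"fingers":0.5},
  {"delta_pos":[-0.0017,0,0.0067],"turn":[0,0,0],"fingers":0.5},
  {"delta_pos":[-0.0017,0,0.0067],"turn":[0,0,0],"fingers":0.5},
  {"delta_pos":[-0.0017,0,-0.05],"turn":[0,0,0],"fingers":0.5},
  {"delta_pos":[-0.0017,0,-0.1167],"turn":[0,0,0],"fingers":0.5},
  {"delta_pos":[-0.0017,0,-0.1833],"turn":[0,0,0],"fingers":0.5},
  {"delta_pos":[-0.0017,0,-0.1833],"turn":[0,0,0],"fingers":0.5},
])

```text
clock: 20.3
position: [0.5436, 0.2829, 0.2206]
ee_rot: [0.695, 0.719, 0.002, 0.001]
ft_force: [0.1, -0.3, 0.0]
grip_width: 0.497
grasp_force: 0.0
```

```bash
python3 go.py 572,72,200,94.6 572,72,30,94.6
```

```text
at [543.6 282.9 220.6] th 92.0 tip 0.011 w 0.497 t 20.3
572,72,200,94.6 [-0.2119, 0.0209, 0.0203] [0.005, -0.002, -0.045] rows 3.4
572,72,30,94.6 [-0.2122, 0.0201, 0.1903] [0.005, -0.002, -0.045] rows 4.6
```

Converted, -0.212 m / 0.6 = -0.3533, 0.194 m / 0.6 = 0.3233, -0.045 rad / 4 = -0.0113.

Request:
move_arm([
  {"delta_pos":[-0.3533,0.035,0.0333],"turn":[0,0,-0.0113],"fingers":0.2},
  {"delta_pos":[-0.3533,0.035,0.0333],"turn":[0,0,-0.0113],"fingers":0.2},
  {"delta_pos":[-0.3533,0.035,0.0333],"turn":[0,0,-0.0113],"fingers":0.2},
  {"delta_pos":[-0.3533,0.035,0.0333],"turn":[0,0,-0.0113],"fingers":0.2},
  {"delta_pos":[-0.3533,0.035,0.0333],"turn":[0,0,-0.0113],"fingers":0.2},
  {"delta_pos":[-0.3533,0.035,0.0333],"turn":[0,0,-0.0113],"fingers":0.2},
  {"delta_pos":[-0.3533,0.035,0.1167],"turn":[0,0,-0.0113],"fingers":0.2},
  {"delta_pos":[-0.3533,0.035,0.2],"turn":[0,0,-0.0113],"fingers":0.2},
  {"delta_pos":[-0.3533,0.035,0.275],"turn":[0,0,-0.0113],"fingers":0.2},
  {"delta_pos":[-0.3533,0.035,0.3083],"turn":[0,0,-0.0113],"fingers":0.2},
  {"delta_pos":[-0.3533,0.035,0.3233],"turn":[0,0,-0.0113],"fingers":0.2},
  {"delta_pos":[-0.3533,0.035,0.3233],"turn":[0,0,-0.0113],"fingers":0.2},
], force=50)

```text
clock: 21.8
position: [0.5715, 0.0712, 0.0241]
ee_rot: [0.678, 0.735, 0.0, 0.0]
ft_force: [-0.3, -0.2, -0.1]
grip_width: 0.798
grasp_force: 0.0
```

Request:
move_arm([
  {"delta_pos":[0,0,0],"turn":[0,0,0],"fingers":1},
  {"delta_pos":[0,0,0],"turn":[0,0,0],"fingers":1},
  {"delta_pos":[0,0,0],"turn":[0,0,0],"fingers":1},
  {"delta_pos":[0,0,0],"turn":[0,0,0],"fingers":1},
  {"delta_pos":[0,0,0],"turn":[0,0,0],"fingers":1},
  {"delta_pos":[0,0,0],"turn":[0,0,0],"fingers":1},
])

```text
clock: 22.55
position: [0.5718, 0.0707, 0.0246]
ee_rot: [0.678, 0.735, 0.001, 0.001]
ft_force: [-1.3, 0.0, 7.2]
grip_width: 0.392
grasp_force: 50.9
```

```bash
python3 go.py 572,72,226,94.6 604.3,282.8,226,92; python3 -c "
from h import *
c=snap('top','t4')
s=snap('side','s4');im=cv2.imread('pics/s4.png');cv2.imwrite('pics/s4b.png',cv2.resize(im[100:384,40:360],(676,600),interpolation=cv2.INTER_CUBIC))
for c in(c,s):
  P=cloud(c).reshape(-1,3)*1000
  q=P[(P[:,2]>58)&(P[:,2]<130)&(abs(P[:,0]-542)<175)&(P[:,1]>175)&(P[:,1]<395)]
  f=q[(q[:,2]>88)&(q[:,2]<97)];print('flange',cv2.minAreaRect(f[:,:2].astype(np.float32)))
  b=q[q[:,2]>105];print('bar',np.median(b,0),b[:,2].max(),len(b))
  for sx in(-1,1):
   for sy in(-1,1):
    r=f[((f[:,0]-542)*sx>40)&((f[:,1]-281)*sy>60)];print(sx,sy,len(r),np.median(r[:,2]) if len(r) else '')
"
```

```text
at [571.8  70.7  24.6] th 94.6 tip 0.011 w 0.392 t 22.55
572,72,226,94.6 [0.0012, 0.0007, -0.2014] [0.002, 0.0, -0.001] rows 3.2
604.3,282.8,226,92 [0.2088, 0.0497, -0.2014] [0.002, 0.0, 0.045] rows 4.7
flange ((529.7039794921875, 279.068115234375), (277.28546142578125, 203.9996795654297), 2.1785082817077637)
bar [542.52836393 277.62719269 120.24449687] 123.44652024624789 517
-1 -1 707 89.22406243235272
-1 1 664 89.19441998806143
1 -1 77 89.49999188337392
1 1 647 89.14976604116082
flange ((543.221435546875, 281.00750732421875), (306.8009948730469, 204.54115295410156), 2.3675966262817383)
bar [539.4624158  289.97015075 120.82301883] 124.3958620604123 481
-1 -1 509 89.11952962617426
-1 1 1034 89.57546494940239
1 -1 520 89.66842708226945
1 1 880 90.14697772848203
```

View pics/s4b.png

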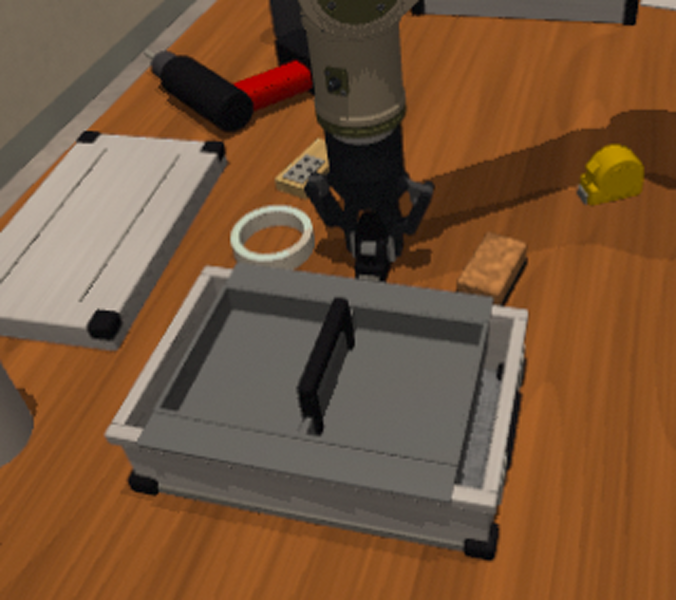

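The tray sits level on both rims (about (320,390)), flange top at z 89 all round. The tape measure is gripped at (372,250). I carry it to the far bin.

Converted, 0.209 m / 0.6 = 0.3483, -0.2 m / 0.6 = -0.3333, 0.045 rad / 4 = 0.0113.

Request:
move_arm([
  {"delta_pos":[0,0,-0.05],"turn":[0,0,0],"fingers":1},
  {"delta_pos":[0,0,-0.1333],"turn":[0,0,0],"fingers":1},
  {"delta_pos":[0,0,-0.2167],"turn":[0,0,0],"fingers":1},
  {"delta_pos":[0,0,-0.2917],"turn":[0,0,0],"fingers":1},
  {"delta_pos":[0.0333,0.0083,-0.3333],"turn":[0,0,0.0013],"fingers":1},
  {"delta_pos":[0.1,0.025,-0.3333],"turn":[0,0,0.0038],"fingers":1},
  {"delta_pos":[0.1833,0.0433,-0.3333],"turn":[0,0,0.0063],"fingers":1},
  {"delta_pos":[0.2667,0.0633,-0.3333],"turn":[0,0,0.0088],"fingers":1},
  {"delta_pos":[0.325,0.0783,-0.3333],"turn":[0,0,0.0113],"fingers":1},
  {"delta_pos":[0.3483,0.0833,-0.3333],"turn":[0,0,0.0113],"fingers":1},
  {"delta_pos":[0.3483,0.0833,-0.3333],"turn":[0,0,0.0113],"fingers":1},
  {"delta_pos":[0.3483,0.0833,-0.3333],"turn":[0,0,0.0113],"fingers":1},
])

```text
clock: 24.15
position: [0.6046, 0.281, 0.2232]
ee_rot: [0.695, 0.719, -0.0, 0.0]
ft_force: [-0.5, -1.1, -2.6]
grip_width: 0.39
grasp_force: 50.7
```

```bash
python3 go.py 604.3,282.8,85.5,92
```

```text
at [604.6 281.  223.2] th 91.9 tip 0.011 w 0.39 t 24.15
604.3,282.8,85.5,92 [0.0019, -0.0002, 0.1377] [0.0, 0.001, -0.002] rows 2.2
```

Converted, 0.138 m / 0.6 = 0.23, 0.13 m / 0.6 = 0.2167.

Request:
move_arm([
  {"delta_pos":[0,0,0.0667],"turn":[0,0,0],"fingers":1},
  {"delta_pos":[0,0,0.1333],"turn":[0,0,0],"fingers":1},
  {"delta_pos":[0,0,0.1833],"turn":[0,0,0],"fingers":1},
  {"delta_pos":[0,0,0.2167],"turn":[0,0,0],"fingers":1},
  {"delta_pos":[0,0,0.23],"turn":[0,0,0],"fingers":1},
  {"delta_pos":[0,0,0.23],"turn":[0,0,0],"fingers":1},
  {"delta_pos":[0,0,0.23],"turn":[0,0,0],"fingers":0.4},
  {"delta_pos":[0,0,0.23],"turn":[0,0,0],"fingers":0.4},
  {"delta_pos":[0,0,0.23],"turn":[0,0,0],"fingers":0.4},
  {"delta_pos":[0,0,0.1667],"turn":[0,0,0],"fingers":0.4},
  {"delta_pos":[0,0,0.0833],"turn":[0,0,0],"fingers":0.4},
  {"delta_pos":[0,0,0],"turn":[0,0,0],"fingers":0.4},
])

```text
clock: 25.65
position: [0.6039, 0.283, 0.225]
ee_rot: [0.695, 0.719, 0.0, -0.0]
ft_force: [-0.1, 0.5, -0.0]
grip_width: 0.603
grasp_force: 0.0
```

```bash
python3 go.py 441.7,73,200,78.3 441.7,73,14.5,78.3
```

```text
at [603.9 283.  225. ] th 92.0 tip 0.011 w 0.603 t 25.65
441.7,73,200,78.3 [-0.2041, -0.1695, 0.0249] [0.0, -0.0, 0.239] rows 4.3
441.7,73,14.5,78.3 [-0.2041, -0.1695, 0.2104] [0.0, -0.0, 0.239] rows 5.4
```

Converted, 0.208 m / 0.6 = 0.3467, -0.204 m / 0.6 = -0.34, 0.239 rad / 4 = 0.0598.

Request:
move_arm([
  {"delta_pos":[-0.34,-0.2825,0.0417],"turn":[0,0,0.0598],"fingers":0},
  {"delta_pos":[-0.34,-0.2825,0.0417],"turn":[0,0,0.0598],"fingers":0},
  {"delta_pos":[-0.34,-0.2825,0.0417],"turn":[0,0,0.0598],"fingers":0},
  {"delta_pos":[-0.34,-0.2825,0.0417],"turn":[0,0,0.0598],"fingers":0},
  {"delta_pos":[-0.34,-0.2825,0.0417],"turn":[0,0,0.0598],"fingers":0},
  {"delta_pos":[-0.34,-0.2825,0.0417],"turn":[0,0,0.0598],"fingers":0},
  {"delta_pos":[-0.34,-0.2825,0.1333],"turn":[0,0,0.0598],"fingers":0},
  {"delta_pos":[-0.34,-0.2825,0.2167],"turn":[0,0,0.0598],"fingers":0},
  {"delta_pos":[-0.34,-0.2825,0.2917],"turn":[0,0,0.0598],"fingers":0},
  {"delta_pos":[-0.34,-0.2825,0.3333],"turn":[0,0,0.0598],"fingers":0},
  {"delta_pos":[-0.34,-0.2825,0.3467],"turn":[0,0,0.0598],"fingers":0},
  {"delta_pos":[-0.34,-0.2825,0.3467],"turn":[0,0,0.0598],"fingers":0},
], force=40)

```text
clock: 27.15
position: [0.4424, 0.0742, 0.0156]
ee_rot: [0.775, 0.632, 0.0, -0.0]
ft_force: [0.3, 0.4, 0.6]
grip_width: 0.999
grasp_force: 0.0
```

Request:
move_arm([
  {"delta_pos":[0,0,0],"turn":[0,0,0],"fingers":1},
  {"delta_pos":[0,0,0],"turn":[0,0,0],"fingers":1},
  {"delta_pos":[0,0,0],"turn":[0,0,0],"fingers":1},
  {"delta_pos":[0,0,0],"turn":[0,0,0],"fingers":1},
  {"delta_pos":[0,0,0],"turn":[0,0,0],"fingers":1},
  {"delta_pos":[0,0,0],"turn":[0,0,0],"fingers":1},
])

```text
clock: 27.9
position: [0.4427, 0.0731, 0.0162]
ee_rot: [0.776, 0.631, 0.001, 0.001]
ft_force: [-0.3, -0.5, 7.8]
grip_width: 0.556
grasp_force: 41.5
```

```bash
python3 go.py 480.3,278.4,200,92
```

```text
at [442.7  73.1  16.2] th 78.3 tip 0.011 w 0.556 t 27.9
480.3,278.4,200,92 [0.2086, -0.0045, -0.1838] [0.002, 0.0, -0.239] rows 4.4
```

Converted, 0.209 m / 0.6 = 0.3483, -0.002 m / 0.6 = -0.0033, -0.239 rad / 4 = -0.0598.

Request:
move_arm([
  {"delta_pos":[0,0,-0.05],"turn":[0,0,0],"fingers":1},
  {"delta_pos":[0,0,-0.1333],"turn":[0,0,0],"fingers":1},
  {"delta_pos":[0,0,-0.2167],"turn":[0,0,0],"fingers":1},
  {"delta_pos":[0,0,-0.2833],"turn":[0,0,0],"fingers":1},
  {"delta_pos":[0.0333,0,-0.3067],"turn":[0,0,-0.005],"fingers":1},
  {"delta_pos":[0.1,-0.0017,-0.3067],"turn":[0,0,-0.0175],"fingers":1},
  {"delta_pos":[0.1833,-0.0033,-0.3067],"turn":[0,0,-0.0325],"fingers":1},
  {"delta_pos":[0.2667,-0.0067,-0.3067],"turn":[0,0,-0.0475],"fingers":1},
  {"delta_pos":[0.325,-0.0083,-0.3067],"turn":[0,0,-0.0575],"fingers":1},
  {"delta_pos":[0.3483,-0.0083,-0.3067],"turn":[0,0,-0.0598],"fingers":1},
  {"delta_pos":[0.3483,-0.0083,-0.3067],"turn":[0,0,-0.0598],"fingers":1},
  {"delta_pos":[0.3483,-0.0083,-0.3067],"turn":[0,0,-0.0598],"fingers":1},
])

```text
clock: 29.4
position: [0.4794, 0.2776, 0.1989]
ee_rot: [0.695, 0.719, -0.0, 0.0]
ft_force: [-0.4, -0.9, -0.3]
grip_width: 0.556
grasp_force: 42.0
```

```bash
python3 go.py 480.3,278.4,77.5,92
```

```text
at [479.4 277.6 198.9] th 91.9 tip 0.011 w 0.556 t 29.4
480.3,278.4,77.5,92 [0.0009, 0.0009, 0.1214] [-0.0, 0.001, -0.002] rows 1.9
```

Request:
move_arm([
  {"delta_pos":[0,0.0017,0.0667],"turn":[0,0,0],"fingers":1},
  {"delta_pos":[0,0.0017,0.1333],"turn":[0,0,0],"fingers":1},
  {"delta_pos":[0,0.0017,0.175],"turn":[0,0,0],"fingers":1},
  {"delta_pos":[0,0.0017,0.195],"turn":[0,0,0],"fingers":1},
  {"delta_pos":[0,0.0017,0.2033],"turn":[0,0,0],"fingers":1},
  {"delta_pos":[0,0.0017,0.2033],"turn":[0,0,0],"fingers":1},
  {"delta_pos":[0,0.0017,0.2033],"turn":[0,0,0],"fingers":0.25},
  {"delta_pos":[0,0.0017,0.2033],"turn":[0,0,0],"fingers":0.25},
  {"delta_pos":[0,0.0017,0.2033],"turn":[0,0,0],"fingers":0.25},
  {"delta_pos":[0,0.0017,0.1333],"turn":[0,0,0],"fingers":0.25},
  {"delta_pos":[0,0,0.05],"turn":[0,0,0],"fingers":0.25},
  {"delta_pos":[0,0,-0.0333],"turn":[0,0,0],"fingers":0.25},
])

```text
clock: 30.9
position: [0.4799, 0.2787, 0.2213]
ee_rot: [0.695, 0.719, 0.001, 0.0]
ft_force: [0.6, 0.0, 0.1]
grip_width: 0.749
grasp_force: 0.0
```

Converted, -0.3 m / 0.6 = -0.5.

Request:
move_arm([
  {"delta_pos":[-0.5,0,0],"turn":[0,0,0],"fingers":0.25},
  {"delta_pos":[-0.5,0,0],"turn":[0,0,0],"fingers":0.25},
  {"delta_pos":[-0.5,0,0],"turn":[0,0,0],"fingers":0.25},
  {"delta_pos":[-0.5,0,0],"turn":[0,0,0],"fingers":0.25},
  {"delta_pos":[-0.5,0,0],"turn":[0,0,0],"fingers":0.25},
  {"delta_pos":[-0.5,0,0],"turn":[0,0,0],"fingers":0.25},
  {"delta_pos":[-0.5,0,0],"turn":[0,0,0],"fingers":0.25},
  {"delta_pos":[-0.5,0,0],"turn":[0,0,0],"fingers":0.25},
])

```text
clock: 31.9
position: [0.49, -0.0196, 0.2196]
ee_rot: [0.694, 0.72, 0.0, 0.0]
ft_force: [0.2, 0.3, 0.3]
grip_width: 0.745
grasp_force: 0.0
```

```bash
python3 -c "
from h import *
c=snap('top','t5');s=snap('side','s5')
for n in('t5','s5'):
  im=cv2.imread(f'pics/{n}.png');cv2.imwrite(f'pics/{n}b.png',cv2.resize(im,(760,570),interpolation=cv2.INTER_CUBIC))
"
```

```text
(no output)
```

View pics/t5b.png

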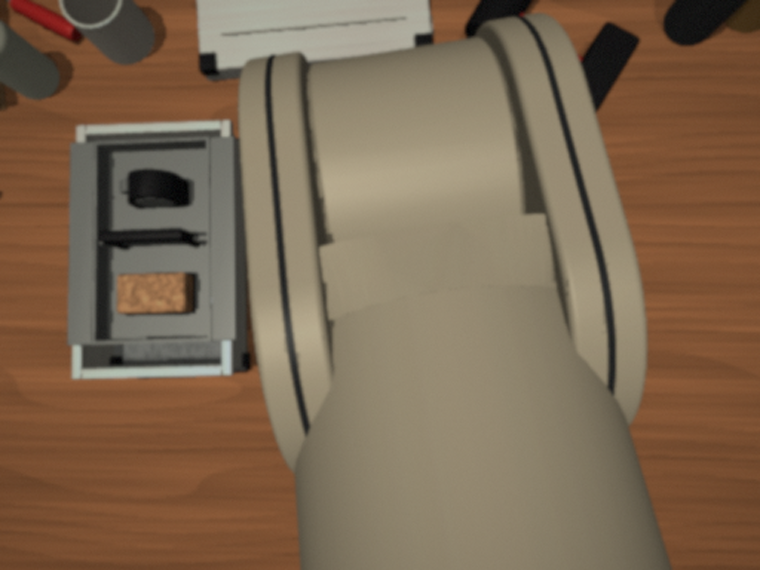

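View pics/s5b.png

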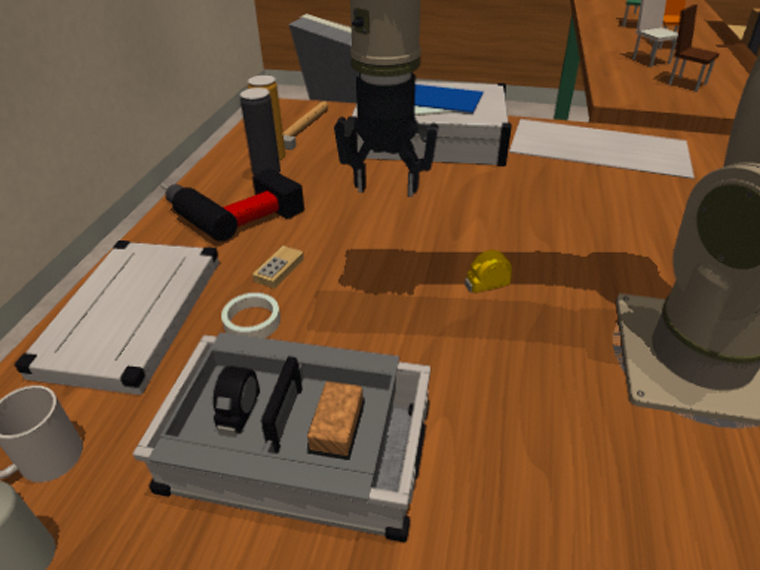

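Both pictures show the tape measure upright in the far bin and the cork block flat in the near bin. The roll, offcut and yellow tape are untouched. The gap at the case ends looks uneven from above, so I check how the tray sits once before handing in.

```bash
python3 -c "
from h import *
for f in('t5','s5','t4'):
  P=cloud(load(f)).reshape(-1,3)*1000
  q=P[(P[:,2]>80)&(P[:,2]<97)&(abs(P[:,0]-542)<175)&(P[:,1]>175)&(P[:,1]<395)]
  e=q[(abs(q[:,1]-281)>98)&(abs(q[:,1]-281)<101)&(q[:,2]>86)]; g=q[abs(q[:,1]-281)<60]
  print(f,'flange x',np.percentile(e[:,0],[1,99]),'case x',np.percentile(q[:,0],[.3,99.7]))
  b=P[(P[:,2]>112)&(P[:,2]<130)&(abs(P[:,0]-542)<20)&(abs(P[:,1]-281)<60)];print(' bar',cv2.minAreaRect(b[:,:2].astype(np.float32)))
  for sx in(-1,1):
   for sy in(-1,1):
    r=q[((q[:,0]-542)*sx>40)&((q[:,0]-542)*sx<110)&((q[:,1]-281)*sy>75)];print(sx,sy,len(r),np.median(r[:,2]) if len(r) else '')
"
```

```text
t5 flange x [432.46926115 668.68636876] case x [384.74708315 699.44126337]
 bar ((551.9760131835938, 279.7684326171875), (14.409133911132812, 99.27437591552734), 2.321685791015625)
-1 -1 679 89.0423362219343
-1 1 477 88.71106097690819
1 -1 521 89.10141056331233
1 1 585 88.88227641641934
s5 flange x [432.39792946 678.00984064] case x [383.0474445  697.83354284]
 bar ((550.6742553710938, 282.7145080566406), (14.562972068786621, 97.47351837158203), 2.177480936050415)
-1 -1 426 89.00718157782296
-1 1 618 89.56885258915268
1 -1 291 89.28799277262546
1 1 675 90.14729409895367
t4 flange x [424.40190708 662.27338554] case x [384.65213882 697.42645259]
 bar ((543.7072143554688, 279.2912292480469), (14.825730323791504, 99.45046997070312), 2.258599042892456)
-1 -1 687 88.93529237101507
-1 1 487 88.78304804148786
1 -1 27 89.21077001553721
1 1 570 88.8965129856038
```

The tray slid about 8 mm lengthwise when something was released in it. It is still level (all four corners at z 89) and within its 20 mm of play, and both items are inside their bins. I hand in.

```bash
python3 -c "
from workcell import hand_in
print(hand_in())"
```

```text
the job is handed in; nothing more can be done
None
```

The case is packed and handed in, in the order asked: the plane and battery are in their compartments, the tray hangs level on the rim about 8 mm off-centre lengthwise, and the tape measure and sanding block each have a bin, with the roll, offcut and yellow tape untouched.

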